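Power up the home office in order

TASK

Power up the office with the four loose desk switches: with a fingertip, lightly press the raised, white-dotted end of the blue rocker (network) fully down, then the yellow one (monitor), then the green one (printer), in that order. Leave the red rocker off. Do not lift the switches or shove them about, leave the other things on the desk undisturbed, and finish clear of everything.

Things in the scene. Friction and masses are not known exactly. Their poses are not given: they have to be found in the camera images.
- blue_switch: loose wireless desk switch: white housing 104 (x) x 68 (y) x 25 mm high, about 0.4 kg, rubber underside, with a blue rocker 64 x 36 mm in its top. Origin at the centre of the underside; its z axis points up and its x axis points from the rocker's OFF end to its ON end, the end with the white dot. The housing stands with x roughly away from the robot.
- blue_on_spot (a point): point on the top face of the ON half of the blue rocker, 22 mm from the hinge, on the centre line. While off, the ON half is raised, sloping up by 0.34 rad away from the hinge, and this point is about 37 mm above the desk; fully on, that half lies level and the point is 30 mm above the desk, about 22 mm from the switch's centre along the switch's x axis.
- blue_rocker (a joint): angle of the blue rocker, hinged along the switch's y axis, 30 mm above the underside at the switch's centre: 0 = off, 0.34 rad = fully on (a stop). Pressing the ON half down increases it. It takes about 3 N at the on_spot, has no spring and stays where it is left; it counts as on above 0.26. The whole rocker sits on a spring cushion: pressed further, it sinks 1 mm per 5 N, up to 4.5 mm, and comes back.
- yellow_switch: loose wireless desk switch: white housing 104 (x) x 68 (y) x 25 mm high, about 0.4 kg, rubber underside, with a yellow rocker 64 x 36 mm in its top. Origin at the centre of the underside; its z axis points up and its x axis points from the rocker's OFF end to its ON end, the end with the white dot. The housing stands with x roughly away from the robot.
- yellow_on_spot (a point): point on the top face of the ON half of the yellow rocker, 22 mm from the hinge, on the centre line. While off, the ON half is raised, sloping up by 0.34 rad away from the hinge, and this point is about 37 mm above the desk; fully on, that half lies level and the point is 30 mm above the desk, about 22 mm from the switch's centre along the switch's x axis.
- yellow_rocker (a joint): angle of the yellow rocker, hinged along the switch's y axis, 30 mm above the underside at the switch's centre: 0 = off, 0.34 rad = fully on (a stop). Pressing the ON half down increases it. It takes about 3 N at the on_spot, has no spring and stays where it is left; it counts as on above 0.26. The whole rocker sits on a spring cushion: pressed further, it sinks 1 mm per 5 N, up to 4.5 mm, and comes back.
- green_switch: loose wireless desk switch: white housing 104 (x) x 68 (y) x 25 mm high, about 0.4 kg, rubber underside, with a green rocker 64 x 36 mm in its top. Origin at the centre of the underside; its z axis points up and its x axis points from the rocker's OFF end to its ON end, the end with the white dot. The housing stands with x roughly away from the robot.
- green_on_spot (a point): point on the top face of the ON half of the green rocker, 22 mm from the hinge, on the centre line. While off, the ON half is raised, sloping up by 0.34 rad away from the hinge, and this point is about 37 mm above the desk; fully on, that half lies level and the point is 30 mm above the desk, about 22 mm from the switch's centre along the switch's x axis.
- green_rocker (a joint): angle of the green rocker, hinged along the switch's y axis, 30 mm above the underside at the switch's centre: 0 = off, 0.34 rad = fully on (a stop). Pressing the ON half down increases it. It takes about 3 N at the on_spot, has no spring and stays where it is left; it counts as on above 0.26. The whole rocker sits on a spring cushion: pressed further, it sinks 1 mm per 5 N, up to 4.5 mm, and comes back.
- red_switch: loose wireless desk switch: white housing 104 (x) x 68 (y) x 25 mm high, about 0.4 kg, rubber underside, with a red rocker 64 x 36 mm in its top. Origin at the centre of the underside; its z axis points up and its x axis points from the rocker's OFF end to its ON end, the end with the white dot. The housing stands with x roughly away from the robot.
- red_on_spot (a point): point on the top face of the ON half of the red rocker, 22 mm from the hinge, on the centre line. While off, the ON half is raised, sloping up by 0.34 rad away from the hinge, and this point is about 37 mm above the desk; fully on, that half lies level and the point is 30 mm above the desk, about 22 mm from the switch's centre along the switch's x axis.
- red_rocker (a joint): angle of the red rocker, hinged along the switch's y axis, 30 mm above the underside at the switch's centre: 0 = off, 0.34 rad = fully on (a stop). Pressing the ON half down increases it. It takes about 3 N at the on_spot, has no spring and stays where it is left; it counts as on above 0.26. The whole rocker sits on a spring cushion: pressed further, it sinks 1 mm per 5 N, up to 4.5 mm, and comes back.
- spectacle_case: bystander, loose: brown spectacle case 62 x 159 x 42 mm lying down; origin at the centre of its underside
- glue_stick: bystander, loose: upright glue stick, 26 mm round, 86 mm high, red cap; origin at the centre of its underside
- eraser: bystander, loose: eraser in a blue sleeve 23 x 58 x 12 mm; origin at the centre of its underside
- stapler: bystander, loose: red and black stapler 38 x 145 x 50 mm; origin at the centre of its underside
- mug: bystander, loose: orange mug 81 x 113 x 101 mm high, handle included; origin at the centre of its underside

How it is judged (in metres and radians):
On the way, in this order (a step that is already met when the one before it is completed fails the run):
1. the blue rocker is pressed on (value of joint blue_rocker above 0.26 rad), for 0.2 s.
2. the yellow rocker is pressed on (value of joint yellow_rocker above 0.26 rad), for 0.2 s.
3. the green rocker is pressed on (value of joint green_rocker above 0.26 rad), for 0.2 s.
At the end, for the whole second after the job is handed in: the blue, yellow and green rockers are on (above 0.26 of 0.34 rad), the red one is off (below 0.1 rad), and all four switches stand flat (within 0.1 rad), at rest, within 30 mm of where they began (value of joint each of blue_rocker, yellow_rocker, green_rocker above 0.26 rad and value of joint red_rocker below 0.1 rad and distance of each of blue_switch, yellow_switch, green_switch, red_switch from where it was at the start of the episode below 0.03 m and linear speed of each of blue_switch, yellow_switch, green_switch, red_switch below 0.02 m/s and angle between each of blue_switch, yellow_switch, green_switch, red_switch's own z axis and vertical below 0.1 rad); the robot touches nothing.
It fails at once if a rocker is moved out of order: yellow before blue is on, or green before yellow is on ((value of joint yellow_rocker above 0.1 rad and value of joint blue_rocker below 0.26 rad) or (value of joint green_rocker above 0.1 rad and value of joint yellow_rocker below 0.26 rad)).
It fails at once if the red rocker is moved from off (value of joint red_rocker above 0.1 rad).
It fails at once if a switch is shoved more than 30 mm or lifted more than 10 mm (distance of any of blue_switch, yellow_switch, green_switch, red_switch from where it was at the start of the episode above 0.03 m or height (world z) of any of blue_switch, yellow_switch, green_switch, red_switch above 0.01 m).
It fails at once if the fingers press a switch harder than 30 N (contact force between the fingers and blue_switch above 30 N or contact force between the fingers and yellow_switch above 30 N or contact force between the fingers and green_switch above 30 N or contact force between the fingers and red_switch above 30 N).
It fails at once if a bystander is moved more than 20 mm (distance of any of spectacle_case, glue_stick, eraser, stapler, mug from where it was at the start of the episode above 0.02 m).
It also fails if it takes over 56 s, if anything falls off the work surface, if the arm or the gripper's body presses on something with over 40 N, if the wrist force passes 120 N, or if a joint passes its speed limit or range.

ROBOT

A 7-joint arm with a two-finger parallel gripper is mounted at the origin on a cart in front of the work surface, level with it; the furniture and walls round the work are solid. World frame = base frame: x ahead of the robot, y to its left, z up, the work surface at z = 0. Lengths are in mm, angles in rad, forces in N, time in s.
With the tool pointing down it reaches from about 400 to 850 mm from the base axis. Payload 4.4 kg.
Tool frame: the origin (TCP) lies on the centre line of the jaws, within the pads' length; the fingertips stand 25 mm ahead of it and the grasp point (between the pads) lies 6 mm ahead of it; z points along the fingers, y is the line along which they close (so a half turn about z gives the same grasp; the last joint's range is limited). The gripper opens to 94 mm and grips with 3 to 60 N. Pads are 16 mm wide; open, the fingers measure 119 mm over their backs; the gripper's body (75 mm by 177 mm) begins 78 mm behind the grasp point.
Start: joints at [-1.271, 0.628, 0.038, 1.517, -0.027, 0.996, -0.02], TCP at [232.479, 607.019, 197.778] pointing down, gripper open.
Joint ranges: [-3.06, 3.06], [-0.37, 2.12], [-1.25, 1.32], [0.18, 2.47], [-1.1, 4.24], [0.23, 1.98], [-2.94, 2.94]. Speed limits (rad/s): [2.57, 2.57, 3.14, 3.14, 3.14, 3.14, 3.14].

INTERFACE

Orientations are given as a rotation vector (axis times angle).
In Python, from plant import bot gives the robot as it stands.
- The arm moves only by the shell command python3 -m inch 'ROWS' [OPENING]. ROWS is JSON, a list that holds one entry, the list of rows, each a list of 6 numbers: the shift along the tool's x, y, z normalised to -1 to 1, where 1 is 0.2 m, then the turn, a rotation vector about the tool's x, y, z normalised to -1 to 1, where 1 is pi rad. In form: [[[x, y, z, wx, wy, wz], ...]]. A call has 1 to 20 rows; each row shifts and turns the commanded pose from where the row before left it, along the tool's axes as they then stand; what a row does not reach is not made up. A row lasts 1/12 s, in which the tool goes at most 41.7 mm and 7.16 degrees, less where a joint would pass 70% of its speed; a pose out of reach is approached as far as the arm can. A call with a number of a shift or a turn outside -1 to 1 is refused whole. A call with a gripper value outside its range is refused whole. OPENING is the closure, from -1 (fully open) to 1 (shut), so that 0 is half open, set as the call begins (- or left out, the last holds). The fingers move at their own pace and stop on an object; the grip force is fixed at half the most. Time passes only in rows, so rows that do not move let the fingers close. It gives the time, the measured TCP pose, the force, the opening and the grip force at its end, in the units of the state.
- bot.read_state(): the state, without advancing time (a new reading comes with each control period).
- bot.snapshot(name): name is "scene" or "top" or "wrist"; returns the picture (420x560x3 uint8, blue, green, red); there is no depth.
- bot.camera_model(name): a dict with "fx", "fy", "cx", "cy" (pixels), "origin" and "attitude" of the camera in the world; the wrist camera has in their place "hand_eye" (4x4, takes a point from camera to tool coordinates, whose origin is the TCP and whose axes are the flange's). Camera axes: x right, y up, looking along -z (the intrinsics and any distortion apply to the point x, -y, -z); pixel columns grow to the right and rows downward; lengths in mm; the calibration is good to about 2 mm. A picture is of the moment at which its call begins: read the wrist's pose just before it. camera_model takes no time and is no camera call.
- bot.job_done(): hands the job in; it is judged then, once.
The state is a dict: "t": time; "joint_pos": joint angles; "qvel": joint speeds; "joint_efforts": joint torques, N m; "tcp_pos": TCP position; "tool_rot": TCP orientation; "force": force on the tool from outside, world axes, zero at the start; "ft_torque": the same for the moment, N m; "gripper_width": finger opening in mm; "gripper_force": force on a finger pad.
Only numpy, scipy, OpenCV 4.12 (cv2) and the standard library are available. Lean on these libraries where they do the work, as an engineer would, in place of code of your own. Each camera call takes 0.05 s, during which the arm holds its last target. There are 200 camera calls.

## Working session

There is one attempt and no reset: what is moved stays moved. The work goes in short steps, Python scripts to look and compute and a shell command to move; the robot and the scene stay as the last step left them, time stands still between calls to the robot, and variables do not carry over. Pictures are saved under pics/ and viewed, at most 10 in all, crops included, and the job is handed in when it is done.

```bash
mkdir -p pics; python3 - <<'E'
from plant import bot
import cv2
for n in("top","scene"):
    cv2.imwrite(f"pics/{n}0.png",bot.snapshot(n)); print(bot.camera_model(n))
print(bot.camera_model("wrist"));print(bot.read_state())
E
```

```text
{'fx': 502.6611431079987, 'fy': 502.6611431079987, 'cx': 275.9320524047475, 'cy': 211.01163812766902, 'origin': array([ 388.61764466,   -7.10818999, 1068.34583555]), 'attitude': array([ 0.15890884, -0.1359895 , -1.56409466])}
{'fx': 488.3050702884051, 'fy': 488.3050702884051, 'cx': 278.2174634548341, 'cy': 206.39117120855448, 'origin': array([  79.93351689, -919.01205764,  657.36712994]), 'attitude': array([ 1.04566538, -0.2615539 , -0.48205383])}
{'fx': 353.86894743705864, 'fy': 353.86894743705864, 'cx': 273.158975137609, 'cy': 208.0539366259697, 'hand_eye': array([[-9.65524930e-05,  9.66834352e-01,  2.55404241e-01,
         7.43148957e+01],
       [ 9.99999965e-01,  3.01179792e-05,  2.64026128e-04,
        -1.52958884e-01],
       [ 2.47577271e-04,  2.55404257e-01, -9.66834321e-01,
        -1.86599735e+02],
       [ 0.00000000e+00,  0.00000000e+00,  0.00000000e+00,
         1.00000000e+00]])}
{'t': 0.1, 'joint_pos': array([-1.27084652,  0.6292133 ,  0.03848515,  1.51824146, -0.02701954,
        0.99631123, -0.02001049]), 'qvel': array([ 5.27734616e-04, -1.63651480e-03, -9.29490547e-05, -3.30653463e-03,
       -4.62778433e-04, -9.75999197e-04, -2.49086630e-03]), 'joint_efforts': array([ 3.12167853e-03, -5.50791299e+01,  1.14792857e+00, -1.87115157e+01,
       -5.20172529e-02,  1.92548468e-02,  5.55373322e-05]), 'tcp_pos': array([232.2455688 , 606.4502551 , 196.98145722]), 'tool_rot': array([-5.71352554e-01, -3.08891489e+00,  2.56095175e-03]), 'force': array([ 0.15098841,  0.84581621, -0.14807053]), 'ft_torque': array([-0.00672312,  0.03277053,  0.00564257]), 'gripper_force': 0.0, 'gripper_width': 93.71032707775686}
```

View pics/top0.png

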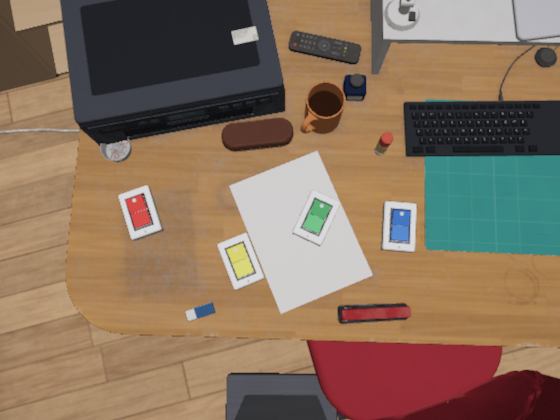

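View pics/scene0.png

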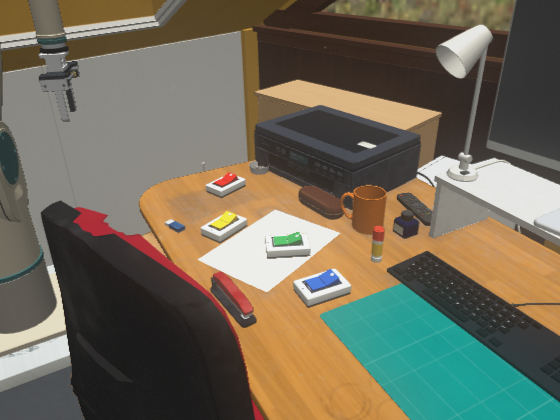

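```bash
cat > h.py <<'E'
from plant import bot
import cv2, numpy as np
from scipy.spatial.transform import Rotation as R
H={'red':[(0,8),(172,180)],'yellow':[(22,35)],'green':[(45,80)],'blue':[(105,125)]}
def cam(n,st):
    c=bot.camera_model(n)
    if n!='wrist': return c,R.from_rotvec(c['attitude']).as_matrix(),np.array(c['origin'])
    E=c['hand_eye'];T=R.from_rotvec(st['tool_rot']).as_matrix()
    return c,T@E[:3,:3],T@E[:3,3]+st['tcp_pos']
def ray(px,z,C):
    c,A,o=C; d=A@np.array([(px[0]-c['cx'])/c['fx'],-(px[1]-c['cy'])/c['fy'],-1]); return o+d*(z-o[2])/d[2]
def find(img,col,lo,hi):
    h=cv2.cvtColor(img,cv2.COLOR_BGR2HSV); m=0
    for a,b in H[col]: m=m|cv2.inRange(h,(a,120,70),(b,255,255))
    m=cv2.morphologyEx(m,cv2.MORPH_CLOSE,np.ones((5,5)))
    return [c for c in cv2.findContours(m,0,2)[0] if lo<cv2.contourArea(c)<hi]
E
python3 - <<'E'
from h import *
st=bot.read_state(); im=cv2.imread('pics/top0.png'); C=cam('top',st)
for col in H:
    for c in find(im,col,250,1200):
        r=cv2.minAreaRect(c); p=[ray(q,33,C)[:2] for q in cv2.boxPoints(r)]; e=[p[1]-p[0],p[2]-p[1]]
        L=max(e,key=np.linalg.norm); L=L*np.sign(L[0])
        print(col,np.round(r[0]),cv2.contourArea(c),np.mean(p,0).round(),[np.linalg.norm(v).round() for v in e],'yaw',round(np.degrees(np.arctan2(L[1],L[0]))))
T=R.from_rotvec(st['tool_rot']).as_matrix();print(T.round(2))
big=[cv2.resize(im[y-35:y+35,x-35:x+35],(300,300),interpolation=2) for x,y in((400,226),(240,261),(317,216),(139,212))]
cv2.imwrite('pics/crops.png',np.vstack([np.hstack(big[:2]),np.hstack(big[2:])]))
E
```

```text
red [375. 313.] 731.5 [ 377. -193.] [np.float64(140.0), np.float64(23.0)] yaw -87
red [138. 211.] 483.5 [586. 299.] [np.float64(38.0), np.float64(65.0)] yaw 21
blue [400. 225.] 496.5 [ 557. -250.] [np.float64(65.0), np.float64(37.0)] yaw -6
[[-0.93  0.36 -0.  ]
 [ 0.36  0.93 -0.  ]
 [-0.   -0.   -1.  ]]
```

View pics/crops.png

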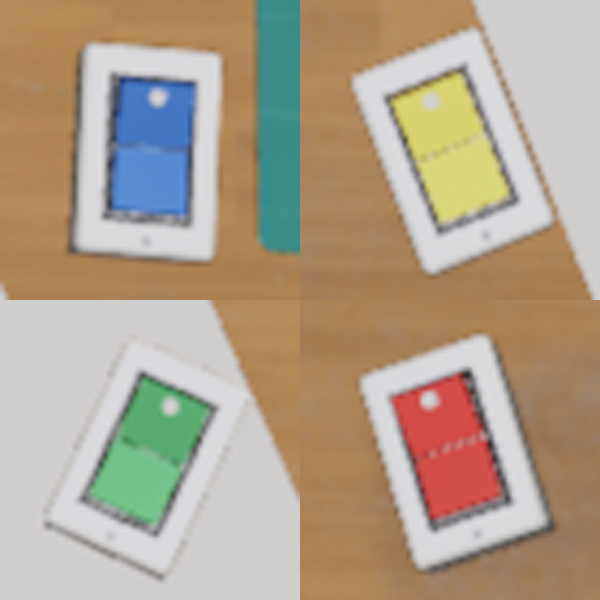

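```bash
cat >> h.py <<'E'
def go(tgt,yaw=None):  # tool-axis shift (units of 0.2 m), turn about tool z first
    s=bot.read_state(); T=R.from_rotvec(s['tool_rot']).as_matrix()
    a=np.degrees(np.arctan2(T[1,0],T[0,0])); w=0
    if yaw is not None:
        w=-((yaw-a+180)%360-180)
    print('t',round(s['t'],2),'tcp',s['tcp_pos'].round(1),'F',s['force'].round(1),'yaw',round(a,1),'tilt',np.degrees(np.arccos(-T[2,2])).round(2),'shift',(T.T@(np.array(tgt)-s['tcp_pos'])/200).round(3),'turn wz',round(w/180,3))
E
python3 - <<'E'
from h import *
st=bot.read_state(); C=cam('top',st); P={}
for n,h,d in(('blue',(400,225.5),(401.6,213.6)),('yellow',(240.7,260.3),(235.6,249.8)),('green',(317.5,216.2),(321.7,205.7)),('red',(140,212),(135,201))):
    a=ray(h,30,C)[:2]; b=ray(d,38,C)[:2]; u=(b-a)/np.linalg.norm(b-a)
    print(n,a.round(),b.round(),np.linalg.norm(b-a).round(),'yaw',np.degrees(np.arctan2(u[1],u[0])).round(),'spot',(a+22*u).round(1))
go([560,250,200],174)
E
```

```text
blue [ 555. -250.] [ 579. -253.] 24.0 yaw -6.0 spot [ 577.2 -252.6]
yellow [482.  81.] [503.  91.] 23.0 yaw 26.0 spot [502.1  90.5]
green [575. -79.] [596. -87.] 23.0 yaw -22.0 spot [595.3 -87.1]
red [584. 295.] [606. 305.] 24.0 yaw 23.0 spot [604. 304.]
t 0.1 tcp [232.2 606.5 197. ] F [ 0.2  0.8 -0.1] yaw 159.0 tilt 0.09 shift [-2.168 -1.078 -0.013] turn wz -0.083
```

```bash
python3 -m inch '[[[-0.12,-0.06,0,0,0,0],[-0.12,-0.06,0,0,0,0],[-0.12,-0.06,0,0,0,0],[-0.12,-0.06,0,0,0,0],[-0.12,-0.06,0,0,0,0],[-0.12,-0.06,0,0,0,0],[-0.12,-0.06,0,0,0,0],[-0.12,-0.06,0,0,0,0],[-0.12,-0.06,0,0,0,0],[-0.12,-0.06,0,0,0,0],[-0.12,-0.06,0,0,0,0],[-0.12,-0.06,0,0,0,0],[-0.12,-0.06,0,0,0,0],[-0.12,-0.06,0,0,0,0],[-0.12,-0.06,0,0,0,0],[-0.12,-0.06,0,0,0,0],[-0.12,-0.06,0,0,0,0],[-0.12,-0.06,0,0,0,0]]]' 1; python3 -c "
from h import *
go([577,-252.6,180],174)"
```

```text
t: 1.6
tcp_pos: [559.1, 249.5, 197.3]
tool_rot: [-0.571, -3.088, 0.001]
force: [0.3, 0.6, -0.4]
gripper_width: 0.3
gripper_force: 0.0
t 1.6 tcp [559.1 249.5 197.3] F [ 0.3  0.6 -0.4] yaw 159.0 tilt 0.05 shift [-0.982 -2.312  0.088] turn wz -0.083
```

```bash
python3 -m inch '[[[-0.055,-0.128,0,0,0,0],[-0.055,-0.128,0,0,0,0],[-0.055,-0.128,0,0,0,0],[-0.055,-0.128,0,0,0,0],[-0.055,-0.128,0,0,0,0],[-0.055,-0.128,0,0,0,0],[-0.055,-0.128,0,0,0,0],[-0.055,-0.128,0,0,0,0],[-0.055,-0.128,0,0,0,0],[-0.055,-0.128,0,0,0,0],[-0.055,-0.128,0,0,0,0],[-0.055,-0.128,0,0,0,0],[-0.055,-0.128,0,0,0,0],[-0.055,-0.128,0,0,0,0],[-0.055,-0.128,0,0,0,0],[-0.055,-0.128,0,0,0,0],[-0.055,-0.128,0,0,0,0],[-0.055,-0.128,0,0,0,0],[0,0,0,0,0,-0.028],[0,0,0,0,0,-0.028]]]'; python3 -m inch '[[[0,0,0,0,0,-0.028],[0,0,0,0,0,0]]]'; python3 - <<'E'
from h import *
go([577,-252.6,90],174)
st=bot.read_state(); im=bot.snapshot('wrist'); cv2.imwrite('pics/w1.png',im); C=cam('wrist',st)
for c in find(im,'blue',1500,30000):
    r=cv2.minAreaRect(c); p=np.array([ray(q,33,C)[:2] for q in cv2.boxPoints(r)]); print(np.round(r[0]),p.mean(0).round(1),p.round().tolist())
E
```

```text
t: 3.27
tcp_pos: [577.6, -253.1, 197.0]
tool_rot: [-0.298, -3.126, 0.002]
force: [-0.3, 0.4, 0.5]
gripper_width: 0.5
gripper_force: 0.0
t: 3.43
tcp_pos: [578.2, -250.5, 197.2]
tool_rot: [-0.157, -3.137, -0.001]
force: [-1.0, -0.2, -0.1]
gripper_width: 0.3
gripper_force: 0.0
t 3.43 tcp [ 578.2 -250.5  197.2] F [-1.  -0.2 -0.1] yaw 174.3 tilt 0.07 shift [ 0.005 -0.011  0.536] turn wz 0.001
[271. 168.] [ 555.5 -250.9] [[522.0, -266.0], [525.0, -231.0], [589.0, -235.0], [586.0, -272.0]]
```

View pics/w1.png

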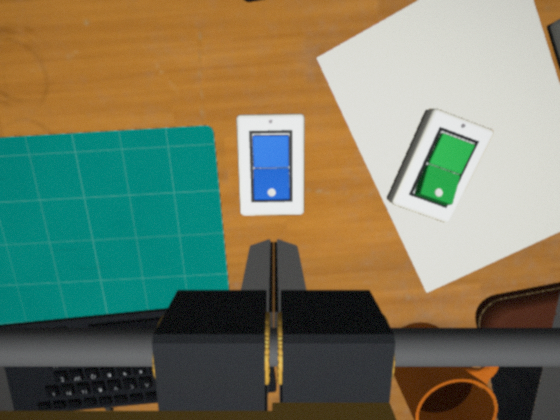

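The wrist view confirms the blue rocker (centre at pixel 271,168, dot at 271,192) agrees with the top view; the fingertips show at (272,245). Descending.

```bash
python3 -m inch '[[[0.005,-0.01,0.1,0,0,0],[0,0,0.1,0,0,0],[0,0,0.1,0,0,0],[0,0,0.1,0,0,0],[0,0,0.1,0,0,0],[0,0,0.08,0,0,0],[0,0,0.04,0,0,0],[0,0,0,0,0,0],[0,0,0,0,0,0]]]'; python3 -c "
from h import *
go([577.3,-252.8,54],174)"
```

```text
t: 4.23
tcp_pos: [577.6, -252.2, 73.8]
tool_rot: [-0.161, -3.137, 0.0]
force: [-0.4, -0.6, -0.0]
gripper_width: 0.6
gripper_force: 0.0
t 4.23 tcp [ 577.6 -252.2   73.8] F [-0.4 -0.6 -0. ] yaw 174.1 tilt 0.02 shift [ 0.001 -0.003  0.099] turn wz 0.001
```

```bash
python3 -m inch '[[[0,0,0.015,0,0,0],[0,0,0.015,0,0,0],[0,0,0.015,0,0,0],[0,0,0.015,0,0,0],[0,0,0.01,0,0,0],[0,0,0.01,0,0,0],[0,0,0.01,0,0,0],[0,0,0,0,0,0],[0,0,0,0,0,0],[0,0,0,0,0,0]]]'
```

```text
t: 5.07
tcp_pos: [577.6, -252.3, 55.8]
tool_rot: [0.16, 3.137, -0.0]
force: [0.7, 0.7, -0.5]
gripper_width: 0.2
gripper_force: 0.0
```

```bash
python3 -m inch '[[[0,0,0.005,0,0,0],[0,0,0.005,0,0,0],[0,0,0.005,0,0,0],[0,0,0,0,0,0],[0,0,0,0,0,0],[0,0,0,0,0,0]]]'
```

```text
t: 5.57
tcp_pos: [577.5, -252.3, 52.8]
tool_rot: [0.16, 3.137, -0.0]
force: [-0.9, 0.3, -0.2]
gripper_width: 0.6
gripper_force: 0.0
```

```bash
python3 - <<'E'
from h import *
cv2.imwrite('pics/w2.png',bot.snapshot('wrist')); s=bot.snapshot('scene'); 
a=cv2.resize(s[220:340,250:410],(800,600),interpolation=2); cv2.imwrite('pics/s2.png',a); print(bot.read_state()['joint_efforts'].round(2),bot.read_state()['force'])
E
```

```text
[-0.000e+00 -5.706e+01  5.800e-01 -1.381e+01  3.000e-02  7.000e-02
 -0.000e+00] [-0.11851199 -0.94935354 -0.33084723]
```

View pics/s2.png

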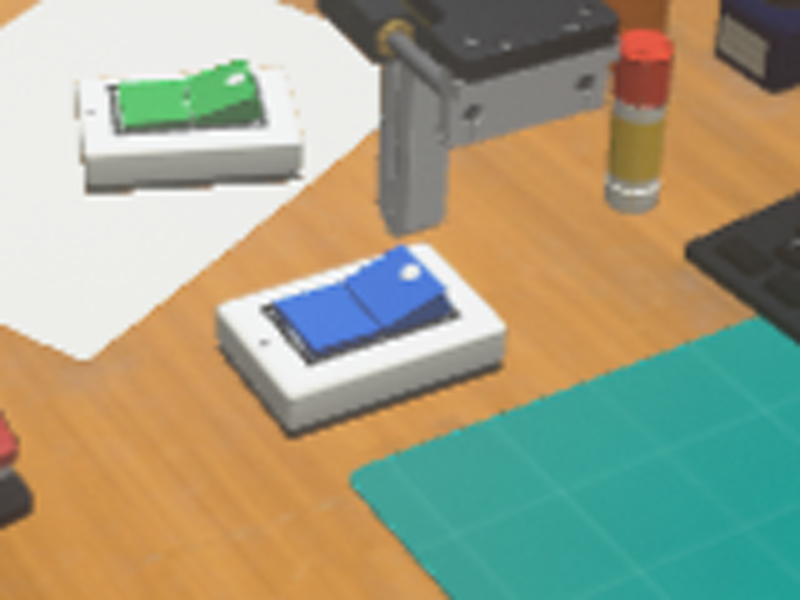

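The scene crop shows the fingertip (415,230) clear of the blue dot (410,270), which is still raised; I need to learn where the tip really is.

```bash
python3 - <<'E'
from h import *
c=bot.camera_model('wrist');E=np.linalg.inv(c['hand_eye'])
for z in(-20,0,25,40):
    p=E@[0,0,z,1]; print('wrist tip z',z,(c['cx']+c['fx']*p[0]/-p[2]).round(),(c['cy']-c['fy']*p[1]/-p[2]).round())
c,A,o=cam('scene',None)
def pr(P):
    p=A.T@(np.array(P)-o); return (c['cx']-c['fx']*p[0]/p[2]-250)*5,(c['cy']+c['fy']*p[1]/p[2]-220)*5
for P in((577.5,-252.3,27.8),(577.5,-252.3,47.8),(577.5,-252.3,67.8),(555,-251,30),(579,-253,38),(595.3,-87,37)): print(P,np.round(pr(P)))
E
```

```text
wrist tip z -20 273.0 266.0
wrist tip z 0 273.0 251.0
wrist tip z 25 273.0 236.0
wrist tip z 40 273.0 229.0
(577.5, -252.3, 27.8) [403. 288.]
(577.5, -252.3, 47.8) [405. 250.]
(577.5, -252.3, 67.8) [407. 210.]
(555, -251, 30) [358. 300.]
(579, -253, 38) [408. 268.]
(595.3, -87, 37) [232.  78.]
```

View pics/w2.png

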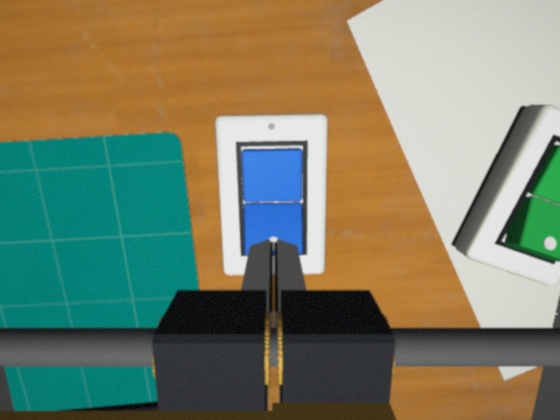

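```bash
python3 -m inch '[[[0,0,0.01,0,0,0],[0,0,0.01,0,0,0],[0,0,0.01,0,0,0],[0,0,0.01,0,0,0],[0,0,0.01,0,0,0],[0,0,0,0,0,0],[0,0,0,0,0,0]]]'; python3 - <<'E'
from h import *
w=bot.snapshot('wrist')[100:300,170:380]; s=bot.snapshot('scene')[240:310,280:370]
cv2.imwrite('pics/c3.png',np.hstack([cv2.resize(w,(400,400)),cv2.resize(s,(400,400),interpolation=2)]))
E
```

```text
t: 6.25
tcp_pos: [577.4, -252.2, 42.5]
tool_rot: [-0.16, -3.137, -0.0]
force: [-0.4, 0.2, 0.2]
gripper_width: 0.4
gripper_force: 0.0
```

View pics/c3.png

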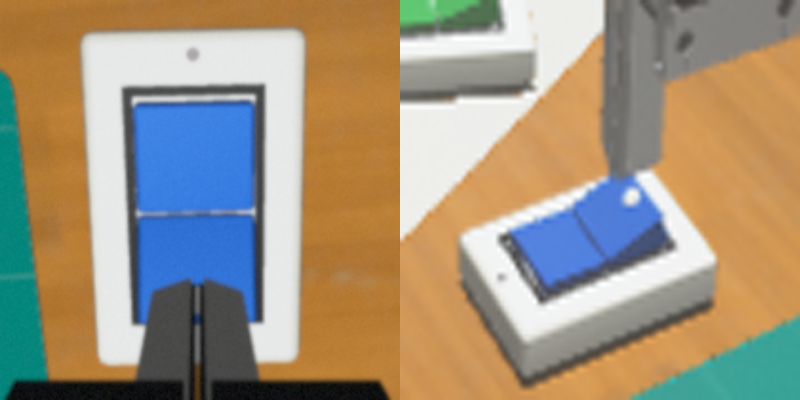

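The tip hangs just above the raised ON half (dot at 632,197 in the right crop), not yet touching; so the closed tips lie around TCP level. Going on slowly, watching force.

```bash
python3 -m inch '[[[0,0,0.01,0,0,0],[0,0,0.01,0,0,0],[0,0,0,0,0,0],[0,0,0,0,0,0]]]' | grep -E 'tcp|force:'; python3 -m inch '[[[0,0,0.005,0,0,0],[0,0,0.005,0,0,0],[0,0,0,0,0,0]]]'| grep -E 'tcp|force:'; python3 -m inch '[[[0,0,0.005,0,0,0],[0,0,0.005,0,0,0],[0,0,0,0,0,0]]]'| grep -E 'tcp|force:'
```

```text
tcp_pos: [577.3, -252.2, 38.6]
force: [-1.4, 1.2, -0.1]
gripper_force: 0.0
tcp_pos: [577.4, -252.2, 36.6]
force: [1.1, 0.7, -1.2]
gripper_force: 0.0
tcp_pos: [577.4, -252.2, 34.5]
force: [0.2, 0.1, 0.5]
gripper_force: 0.0
```

```bash
for k in 1; do python3 -m inch '[[[0,0,0.005,0,0,0],[0,0,0.005,0,0,0],[0,0,0,0,0,0]]]' | grep -E 'tcp|force:'; done; python3 -m inch '[[[0,0,0.005,0,0,0],[0,0,0.005,0,0,0],[0,0,0,0,0,0]]]'| grep -E 'tcp|force:'; python3 -m inch '[[[0,0,0.005,0,0,0],[0,0,0,0,0,0]]]'| grep -E 'tcp|force:';python3 - <<'E'
from h import *
w=bot.snapshot('wrist')[100:300,170:380]; s=bot.snapshot('scene')[240:310,280:370]
cv2.imwrite('pics/c4.png',np.hstack([cv2.resize(w,(400,400)),cv2.resize(s,(400,400),interpolation=2)]))
E
```

```text
tcp_pos: [577.4, -252.2, 32.6]
force: [-0.2, -1.2, 0.7]
gripper_force: 0.1
tcp_pos: [577.8, -252.3, 30.9]
force: [0.0, 0.2, 2.1]
gripper_force: 0.9
tcp_pos: [578.0, -252.3, 29.9]
force: [0.8, -0.3, 2.2]
gripper_force: 1.0
```

View pics/c4.png

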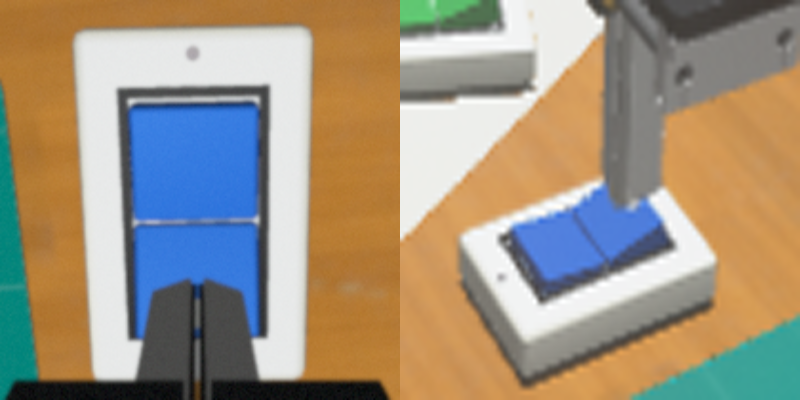

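Contact began near TCP z 32.5 and the tip is on the ON half; the rocker has started to tip. Pressing on in small steps.

```bash
python3 -m inch '[[[0,0,0.005,0,0,0],[0,0,0.005,0,0,0],[0,0,0.005,0,0,0],[0,0,0,0,0,0]]]' | grep -E 'tcp|force:'; python3 -m inch '[[[0,0,0.005,0,0,0],[0,0,0.005,0,0,0],[0,0,0,0,0,0]]]'| grep -E 'tcp|force:'; python3 -m inch '[[[0,0,0.005,0,0,0],[0,0,0,0,0,0]]]'| grep -E 'tcp|force:'
```

```text
tcp_pos: [577.9, -252.3, 26.7]
force: [1.8, -0.4, 2.8]
gripper_force: 1.0
tcp_pos: [577.5, -252.2, 24.6]
force: [1.7, 0.0, 2.1]
gripper_force: 1.0
tcp_pos: [577.3, -252.2, 23.5]
force: [1.2, -0.4, 2.1]
gripper_force: 1.0
```

```bash
python3 -m inch '[[[0,0,0.005,0,0,0],[0,0,0,0,0,0]]]' | grep -E 'tcp|force:'; python3 -m inch '[[[0,0,0.005,0,0,0],[0,0,0,0,0,0]]]'| grep -E 'tcp|force:'
```

```text
tcp_pos: [577.4, -252.2, 22.6]
force: [1.3, -0.2, 2.8]
gripper_force: 1.0
tcp_pos: [577.4, -252.2, 21.8]
force: [1.1, 0.1, 3.5]
gripper_force: 1.9
```

```bash
python3 -m inch '[[[0,0,0.005,0,0,0],[0,0,0,0,0,0],[0,0,0,0,0,0]]]' | grep -E 'tcp|force:'; python3 -m inch '[[[0,0,0.003,0,0,0],[0,0,0,0,0,0],[0,0,0,0,0,0]]]'| grep -E 'tcp|force:'
```

```text
tcp_pos: [577.4, -252.2, 21.2]
force: [0.6, 0.1, 6.2]
gripper_force: 3.1
tcp_pos: [577.5, -252.2, 20.8]
force: [0.1, 0.5, 7.5]
gripper_force: 3.9
```

Past the stop at about TCP z 22 (7.5 N on the cushion): blue is on. Lifting and heading to yellow.

```bash
python3 -m inch '[[[0,0,-0.02,0,0,0],[0,0,-0.05,0,0,0],[0,0,-0.1,0,0,0],[0,0,-0.1,0,0,0],[0,0,-0.1,0,0,0],[0,0,-0.1,0,0,0],[0,0,-0.03,0,0,0],[0,0,0,0,0,-0.03],[0,0,0,0,0,-0.03],[0,0,0,0,0,-0.03],[0,0,0,0,0,-0.03],[0,0,0,0,0,-0.03],[0,0,0,0,0,-0.028],[0,0,0,0,0,0]]]'; python3 - <<'E'
from h import *
im=bot.snapshot('top'); cv2.imwrite('pics/top2.png',im)
go([502.1,90.5,120],206)
E
```

```text
t: 10.7
tcp_pos: [576.3, -252.1, 119.3]
tool_rot: [0.715, -3.057, -0.002]
force: [-0.9, 0.3, -1.1]
gripper_width: 0.5
gripper_force: 0.0
t 10.75 tcp [ 576.5 -252.2  119.4] F [-1.   0.8 -0.8] yaw -153.9 tilt 0.12 shift [-4.190e-01  1.702e+00 -1.000e-03] turn wz 0.0
```

```bash
python3 -m inch '[[[-0.03,0.122,0,0,0,0],[-0.03,0.122,0,0,0,0],[-0.03,0.122,0,0,0,0],[-0.03,0.122,0,0,0,0],[-0.03,0.122,0,0,0,0],[-0.03,0.122,0,0,0,0],[-0.03,0.122,0,0,0,0],[-0.03,0.122,0,0,0,0],[-0.03,0.122,0,0,0,0],[-0.03,0.122,0,0,0,0],[-0.03,0.122,0,0,0,0],[-0.03,0.122,0,0,0,0],[-0.03,0.12,0,0,0,0],[-0.03,0.12,0,0,0,0],[0,0,0,0,0,0],[0,0,0,0,0,0]]]' >/dev/null; python3 - <<'E'
from h import *
go([502.1,90.5,36],206)
st=bot.read_state(); im=bot.snapshot('wrist'); cv2.imwrite('pics/w5.png',im); C=cam('wrist',st)
H['yellow']=[(20,40)]
for c in find(im,'yellow',1500,30000):
    r=cv2.minAreaRect(c); p=np.array([ray(q,33,C)[:2] for q in cv2.boxPoints(r)]); print(np.round(r),p.mean(0).round(1),p.round().tolist())
E
```

```text
t 12.08 tcp [501.7  92.  120. ] F [ 0.3 -1.   1.3] yaw -153.7 tilt 0.04 shift [ 0.001 -0.008  0.42 ] turn wz 0.002Traceback (most recent call last):
  File "<stdin>", line 6, in <module>
    return _wrapfunc(a, 'round', decimals=decimals, out=out)
    return _wrapit(obj, method, *args, **kwds)
    conv = _array_converter(obj)
ValueError: setting an array element with a sequence. The requested array has an inhomogeneous shape after 1 dimensions. The detected shape was (3,) + inhomogeneous part.
```

View pics/w5.png

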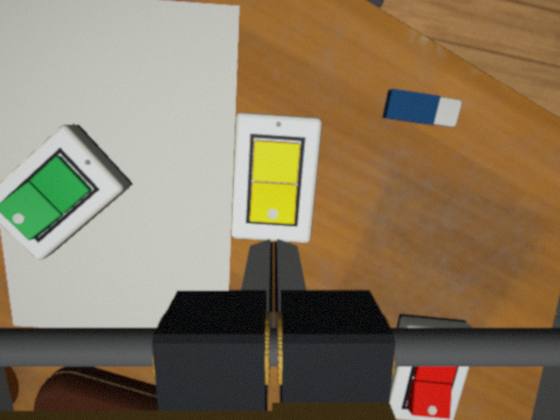

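Yellow lies square below the tool: hinge at (274,183), dot at (272,213); green and red are well off to the sides.

```bash
python3 - <<'E'
from h import *
st=bot.read_state(); C=cam('wrist',st)
a=ray((274,183),30,C); b=ray((272,213),39,C); u=(b-a)[:2]/np.linalg.norm((b-a)[:2]); s=a[:2]+22*u
print(a.round(1),s.round(1)); go([*((s+[502.1,90.5])/2),36])
E
```

```text
[482.1  81.3  30. ] [502.4  89.6]
t 12.13 tcp [502.1  90.4 120. ] F [-0.6 -0.7  0.4] yaw -153.8 tilt 0.05 shift [-0.    -0.002  0.42 ] turn wz 0.0
```

```bash
python3 -m inch '[[[0,0,0.08,0,0,0],[0,0,0.08,0,0,0],[0,0,0.08,0,0,0],[0,0,0.08,0,0,0],[0,0,0.06,0,0,0],[0,0,0.04,0,0,0],[0,0,0,0,0,0],[0,0,0.01,0,0,0],[0,0,0.01,0,0,0],[0,0,0.01,0,0,0],[0,0,0.01,0,0,0],[0,0,0.01,0,0,0],[0,0,0,0,0,0]]]' | grep -E 'tcp|force:'; python3 -m inch '[[[0,0,0.005,0,0,0],[0,0,0.005,0,0,0],[0,0,0.005,0,0,0],[0,0,0,0,0,0],[0,0,0,0,0,0]]]'| grep -E 'tcp|force:'
```

```text
tcp_pos: [503.5, 90.8, 26.4]
force: [1.1, -0.2, 1.8]
gripper_force: 1.0
tcp_pos: [502.2, 90.8, 23.1]
force: [1.9, -0.1, 2.1]
gripper_force: 0.9
```

```bash
python3 -m inch '[[[0,0,0.005,0,0,0],[0,0,0.005,0,0,0],[0,0,0,0,0,0],[0,0,0,0,0,0]]]' | grep -E 'tcp|force:'; python3 -m inch '[[[0,0,0.004,0,0,0],[0,0,0,0,0,0],[0,0,0,0,0,0]]]'| grep -E 'tcp|force:'
```

```text
tcp_pos: [502.4, 90.8, 21.3]
force: [1.2, 1.7, 5.6]
gripper_force: 2.7
tcp_pos: [502.4, 90.9, 20.8]
force: [0.5, 1.3, 8.4]
gripper_force: 3.9
```

```bash
python3 -m inch '[[[0,0,-0.02,0,0,0],[0,0,-0.05,0,0,0],[0,0,-0.1,0,0,0],[0,0,-0.1,0,0,0],[0,0,-0.1,0,0,0],[0,0,-0.1,0,0,0],[0,0,-0.03,0,0,0],[0,0,0,0,0,0.03],[0,0,0,0,0,0.03],[0,0,0,0,0,0.03],[0,0,0,0,0,0.03],[0,0,0,0,0,0.03],[0,0,0,0,0,0.03],[0,0,0,0,0,0.03],[0,0,0,0,0,0.03],[0,0,0,0,0,0.027],[0,0,0,0,0,0]]]'|grep tcp; python3 - <<'E'
from h import *
go([595.3,-87.1,120],158)
E
```

```text
tcp_pos: [501.2, 90.4, 119.7]
t 15.63 tcp [501.2  90.4 119.7] F [-0.3 -0.4  0.2] yaw 158.0 tilt 0.14 shift [-0.768 -0.647 -0.002] turn wz 0.0
```

```bash
python3 -m inch '[[[-0.077,-0.065,0,0,0,0],[-0.077,-0.065,0,0,0,0],[-0.077,-0.065,0,0,0,0],[-0.077,-0.065,0,0,0,0],[-0.077,-0.065,0,0,0,0],[-0.077,-0.065,0,0,0,0],[-0.077,-0.065,0,0,0,0],[-0.077,-0.065,0,0,0,0],[-0.077,-0.065,0,0,0,0],[-0.077,-0.065,0,0,0,0],[0,0,0,0,0,0],[0,0,0,0,0,0]]]'|grep tcp; python3 - <<'E'
from h import *
st=bot.read_state(); im=bot.snapshot('wrist'); C=cam('wrist',st); cv2.imwrite('pics/w6.png',im)
for c in find(im,'green',1500,30000):
    r=cv2.minAreaRect(c); p=np.array([ray(q,33,C)[:2] for q in cv2.boxPoints(r)]); print(np.round(r[0]),p.mean(0).round(1),p.round().tolist())
go([595.3,-87.1,20.5],158)
E
```

```text
tcp_pos: [596.1, -88.3, 119.7]
[277. 179.] [574.3 -76.9] [[596.0, -107.0], [538.0, -79.0], [552.0, -47.0], [611.0, -74.0]]
t 16.68 tcp [595.8 -86.7 119.7] F [0.  0.5 0.5] yaw 158.2 tilt 0.13 shift [ 0.    -0.003  0.496] turn wz 0.001
```

```bash
python3 -m inch '[[[0,0,0.08,0,0,0],[0,0,0.08,0,0,0],[0,0,0.08,0,0,0],[0,0,0.08,0,0,0],[0,0,0.06,0,0,0],[0,0,0.04,0,0,0],[0,0,0,0,0,0],[0,0,0.01,0,0,0],[0,0,0.01,0,0,0],[0,0,0.01,0,0,0],[0,0,0.01,0,0,0],[0,0,0.01,0,0,0],[0,0,0,0,0,0]]]' | grep -E 'tcp|force:'; python3 -m inch '[[[0,0,0.005,0,0,0],[0,0,0.005,0,0,0],[0,0,0.005,0,0,0],[0,0,0,0,0,0],[0,0,0,0,0,0]]]'| grep -E 'tcp|force:'
```

```text
tcp_pos: [598.2, -87.7, 26.8]
force: [1.9, 0.0, 3.6]
gripper_force: 1.1
tcp_pos: [596.7, -87.3, 23.2]
force: [2.0, -0.7, 2.3]
gripper_force: 1.0
```

```bash
python3 -m inch '[[[0,0,0.005,0,0,0],[0,0,0.005,0,0,0],[0,0,0,0,0,0],[0,0,0,0,0,0]]]' | grep -E 'tcp|force:'; python3 -m inch '[[[0,0,0.004,0,0,0],[0,0,0,0,0,0],[0,0,0,0,0,0]]]'| grep -E 'tcp|force:'
```

```text
tcp_pos: [596.8, -87.4, 21.5]
force: [0.6, -0.7, 3.6]
gripper_force: 2.3
tcp_pos: [596.8, -87.4, 21.0]
force: [-0.0, 0.4, 7.5]
gripper_force: 3.5
```

Green has bottomed out too. Lifting well clear and checking.

```bash
python3 -m inch '[[[0,0,-0.02,0,0,0],[0,0,-0.05,0,0,0],[0,0,-0.1,0,0,0],[0,0,-0.1,0,0,0],[0,0,-0.1,0,0,0],[0,0,-0.1,0,0,0],[0,0,-0.1,0,0,0],[0,0,-0.1,0,0,0],[0,0,-0.1,0,0,0],[0,0,-0.1,0,0,0],[0,0,-0.05,0,0,0],[0,0,0,0,0,0],[0,0,0,0,0,0],[0,0,0,0,0,0]]]'; python3 - <<'E'
from h import *
s=bot.snapshot('scene')[165:315,195:395]; cv2.imwrite('pics/s7.png',cv2.resize(s,(800,600),interpolation=2))
E
```

```text
t: 19.93
tcp_pos: [595.8, -87.1, 203.2]
tool_rot: [-0.595, -3.082, 0.0]
force: [0.3, 0.1, -0.6]
gripper_width: 0.9
gripper_force: 0.0
```

View pics/s7.png

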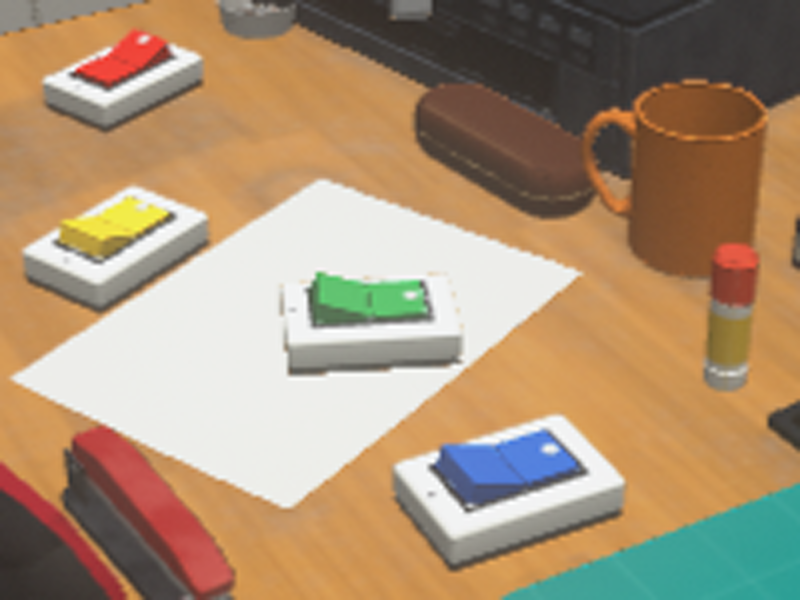

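Blue (dot at 550,450), yellow (145,208) and green (412,296) now have their dotted ends level and the OFF ends raised. The red dot end (145,40) is still up, and nothing else has moved.

```bash
python3 -c "
from plant import bot
print(bot.job_done())"
```

```text
the job is handed in; nothing more can be done
None
```

I pressed the blue, yellow and green rockers fully on in that order with light force (about 8 N on the wrist sensor), left red off and the other items undisturbed, and handed the job in at about 20 s with the arm clear; no verdict came back.

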